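# Unlatch the bowl crate and hold its gate wide

### The arm

A 7-joint arm with a two-finger parallel gripper is mounted at the origin on the work surface. World frame = base frame: x ahead of the robot, y to its left, z up, the work surface at z = 0. Lengths are in m, angles in rad, forces in N, time in s.
With the tool pointing down it reaches from about 0.35 to 0.9 m from the base axis. Payload 8.1 kg.
Tool frame: the origin (TCP) lies at the centre of the arm's flange, where the gripper is bolted on; the fingertips stand 178 mm ahead of it and the grasp point (between the pads) lies 159 mm ahead of it; x points along the fingers, z is the direction in which the jaws open and shut, and the axes are right-handed (so a half turn about x gives the same grasp; the last joint's range is limited). The gripper opens to 92 mm and grips with 3 to 60 N. Pads are 19 mm wide; open, the fingers measure 130 mm over their backs; the gripper's body (75 mm by 190 mm) begins 47 mm behind the grasp point.
Start: joints at [-1.411, 0.434, 0.025, 1.573, -0.012, 1.134, -0.075], TCP at [0.162, 0.604, 0.405] pointing down, gripper open.
Joint ranges: [-2.62, 2.62], [-0.44, 2.09], [-1.27, 1.32], [0.08, 2.57], [-1.32, 4.46], [0.12, 2], [-2.74, 2.74]. Speed limits (rad/s): [2.22, 2.22, 3.01, 3.01, 3.14, 3.14, 3.14].

### API

Orientations are given as a rotation vector (axis times angle).
In Python, from cell import arm, get_image, search_frame, pinpoint gives the robot as it stands.
- The arm moves only by the tool arm_command, never from a script. Its argument "motion" is a list of rows, each a list of 7 numbers: the finger opening in mm, from 0 to 91.8, then the shift along the tool's x, y, z in mm, then the turn, a rotation vector about the tool's x, y, z in degrees. In form: [[fingers, x, y, z, ax, ay, az], ...]. A call has 1 to 5 rows; each row shifts and turns the commanded pose from where the row before left it, along the tool's axes as they then stand; what a row does not reach is not made up. A row lasts 1/8 s, in which the tool goes at most 62.5 mm and 10.7 degrees, less where a joint would pass 70% of its speed; a pose out of reach is approached as far as the arm can. A call with a gripper value outside its range is refused whole. The fingers move at their own pace and stop on an object; "newtons" is the grip in N (left out, the last holds). Time passes only in rows, so rows that do not move let the fingers close. It gives the time, the measured TCP pose, the force and the opening at its end, in the units of the state.
- arm.observe(): the state, without advancing time (a new reading comes with each control period).
- get_image(name): name is "scene" or "side" or "wrist"; returns a dict with "frame" (480x640x3 uint8, red, green, blue), "range_z" (480x640 float32, m along the optical axis (not along the pixel's ray), 0 where there is no reading), "K" (3x3 intrinsics, pixels), "distortion" ([k1, k2, p1, p2, k3] as OpenCV has them; the pictures are not rectified), "origin" and "rotation" of the camera in the world; the wrist camera has in their place "tool_from_camera" (4x4, takes a point from camera to tool coordinates, whose origin is the TCP and whose axes are the tool frame's). Camera axes: x right, y down, z forward; pixel columns grow to the right and rows downward; lengths in m; the calibration is good to about 2 mm. A picture is of the moment at which its call begins: read the wrist's pose just before it.
- arm.sign_off(): hands the job in, once; it reports no verdict.
Trained networks look in the newest picture that a camera, given by its name, has taken for a name from the list of things; names that differ only in an ending like _2 or _b are one class to them, and where a whole thing is asked for, a point or a joint stands for the part that bears it (a point fixed in the world has none). Each returns a list of dicts, best first, with "p" (0 to 1); they miss things now and then, are a little off and sometimes report something else, mostly with a low value. They report only what shows in the picture. A call takes as long as a camera call.
- search_frame(camera, target): "point" ([x, y, z] in m, in world coordinates, good to about 4 mm: the middle of the surface that is visible of it).
- pinpoint(camera, target): "point" ([x, y, z] in m, in world coordinates, good to about 4 mm: a listed point, or the origin of a listed thing).
The state is a dict: "clock": time; "joints": joint angles; "dq": joint speeds; "joint_efforts": joint torques, N m; "position": TCP position; "ee_rot": TCP orientation; "force": force on the tool from outside, world axes, zero at the start; "ft_torque": the same for the moment, N m; "width": opening from 0.0 (shut) to 1.0 (fully open).
Only numpy, scipy, OpenCV 4.12 (cv2) and the standard library are available. Lean on these libraries where they do the work, as an engineer would, in place of code of your own. Each camera call takes 0.05 s, during which the arm holds its last target. There are 200 camera calls.

### The job

A finished bowl is to be slid out of the plywood crate, so the gate in its front must be held open for the turner. Lift the crate's front lid by its orange pull until it rests back on its stop; then squeeze the red catch fully, and after it squeeze the yellow catch and swing the gate out past its detent, almost as wide as it goes. Finish still holding the gate wide and still with the gripper's fingers (a spring pulls it back), with the lid still open and the red catch still drawn back, and leave the bowl and everything else about where it stands.

Things in the scene. Friction and masses are not known exactly. Their poses are not given: they have to be found in the camera images.
- crate: fixed plywood crate, 220 mm deep (x), 380 wide (y), 150 high. Origin on the table at the middle of its front face; x points into the crate, y to its left, z up. The front, 24 mm thick, 95 high, is a fixed panel (y -178 to -41 mm) and the gate (y -39 to 165). In the 55 mm slot above stand the catches, roofed by the shut lid. Roof fixed behind x = 80, with two 55 mm black posts, the lid's stops
- lid (a joint): the light-wood front lid, 376 mm wide, 10 thick, about 0.35 kg, from its hinge to 8 mm before the crate's front: 0 shut, grows as its front edge is lifted up and over to the rear, 1.75 rad on its stop (0.18 rad past upright). Nearly free hinge: it falls shut below 1.57 rad and falls to its stop beyond
- lid_hinge (a point): point on the lid's hinge axis, which runs along the crate's y, 80 mm behind the front, 150 mm up; it does not move. Axes as the crate's
- lid_pull (a point): middle of the orange pull tab that sticks out 40 mm from the middle of the lid's front edge, in the lid's plane: 26 mm wide along the hinge, 10 thick. The point lies 114 mm from the hinge axis, 26 mm out from the lid's edge, 5 mm above the lid's underside, and moves with the lid. Can be pinched across its width from above; it turns between the pads as the lid rises
- catch_a (a joint): the first catch, on the fixed panel: a red tab that slides along the front towards its fixed steel tab, away from the gate. 0 = bolt thrown into the gate, 0.012 m = fully squeezed, bolt withdrawn (free from 0.010). Takes about 6 N and stays where it is put
- catch_a_grip (a point): fixed point where to squeeze the first catch (along y; axes as the crate's): midway between the tabs' outer faces when squeezed. Tabs are 20 mm in x and stand from 23 mm below this point (steel housing under them) to 15 mm above; outer faces at y = -17 mm (fixed steel tab) and +29 mm (red tab; +17 squeezed): 46 mm over both, 34 squeezed
- catch_b (a joint): the second catch, on the gate: a yellow tab that slides along the gate towards its fixed steel tab, towards the gate's hinge. 0 = bolt thrown into the fixed panel, 0.012 m = fully squeezed (free from 0.010). A spring of 4 to 9 N pushes it back when let go: keep it squeezed until the gate has left its closed place
- catch_b_grip (a point): point where to squeeze the second catch, moving with the gate, 151 mm from its hinge axis: midway between the tabs' outer faces when squeezed. x square to the gate (into the crate when shut), y along it to the hinge: squeeze along y. Tab sizes and heights as the first catch's; outer faces at y = +17 mm (fixed steel tab) and -29 mm (yellow tab; -17 squeezed)
- gate_hinge (a point): point on the gate's upright hinge axis at the left end of the front, at the height of the catch grip points; it does not move. Axes as the crate's
- gate_swing (a joint): swing of the gate: 0 shut, grows as its free right end swings out in front of the crate (clockwise from above), to 1.5 rad. A spring pulls it shut (0.15 N m, 0.38 at 1.5 rad); a cam on a spring roller makes a detent, a stiff hump at 0.45 to 1.05 rad (in all about 1 N m, 6 N at the catch). Let go when wide it falls back to about 1.0
- gate: the gate with what it carries: light-wood panel 204 mm wide, 91 mm high, 24 mm thick, with the second catch on its top edge. Origin on the hinge axis at the crate's underside; y along the gate back to the hinge, x square to it, into the crate when shut
- bowl: turned wooden bowl, 136 mm across, 60 mm high, standing inside the crate; origin at the centre of its underside. Leave it alone
- wax_tin: yellow wax tin with a red band, 56 mm across, 50 mm high, standing on the crate's fixed rear top; origin under its centre. Leave it alone
- glue: yellow glue bottle, 60 mm across, 170 mm high; origin under its centre. Leave it alone
- spindle: turned light-wood candlestick, 70 mm across the foot, 135 mm high; origin under its centre. Leave it alone
- mallet: lying wooden mallet, 240 mm long, head 72 mm thick; origin under the joint of head and handle, x towards the head. Leave it alone
- sander: cork sanding block with a red sole, 112 x 62 x 30 mm; origin under its centre. Leave it alone
- pot: blue ceramic pot, 76 mm across, 90 mm high; origin under its centre. Leave it alone
- gouge: lying turning gouge with wooden handle, 290 mm long, 22 mm high; origin near the brass ferrule, x towards the blade. Leave it alone

How it is judged:
By the outcome, as a careful person would: the job done as asked, in the order asked, and still so for the second after the job is handed in, while the arm keeps its last pose, push and grip.
It also fails if it takes over 54 s, if anything falls off the work surface, if the arm or the gripper's body presses on something with over 40 N, if the wrist force passes 120 N, or if a joint passes its speed limit or range.

## Working session

There is one attempt and no reset: what is moved stays moved. The work goes in short steps, Python scripts to look and compute and a tool call to move; the robot and the scene stay as the last step left them, time stands still between calls to the robot, and variables do not carry over. Pictures are saved under pics/ and viewed, about 8 in all and at most 12, crops included, and the job is handed in when it is done.

Besides the shell and the picture viewer there is one more tool, called as a command line: name --pt "numbers of a row" for each row, then --argument value for the rest. arm_command: Moves the arm, as the interface text tells. Its arguments: {"type":"object","properties":{"motion":{"type":"array"},"newtons":{"type":"number"}},"required":["motion"]}

```bash
ls; mkdir -p pics; python3 - <<'E'
from cell import arm,get_image,search_frame,pinpoint
import cv2,numpy as np
s=arm.observe();print(s)
ims=[]
for c in ["scene","side"]:
    d=get_image(c);cv2.imwrite(f"pics/{c}0.png",d["frame"][:,:,::-1])
    print(c,np.round(d["origin"],3))
    for t in ["crate","lid_hinge","lid_pull","catch_a_grip","catch_b_grip","gate_hinge","gate","bowl","wax_tin","glue","spindle","mallet","sander","pot","gouge"]:
        r=pinpoint(c,t)[:2];print(c,t,[(np.round(q["point"],4).tolist(),round(q["p"],2)) for q in r])
E
```

```text
pics
{'clock': 0.0, 'joints': array([-1.41058835,  0.43521407,  0.02497301,  1.57409109, -0.01160878,
        1.13402408, -0.07509697]), 'dq': array([-8.11004863e-04, -6.11739289e-05, -2.69792209e-04, -3.06917685e-04,
        4.42066268e-04,  1.15676513e-03, -1.14426926e-03]), 'joint_efforts': array([ 9.13672357e-04, -6.67845511e+01,  9.85954776e-01, -3.14451420e+01,
       -6.03341474e-02,  4.32565960e-02,  1.88435511e-04]), 'position': array([0.16233894, 0.60330357, 0.40395262]), 'ee_rot': array([-1.014464  ,  1.32336683,  1.01267686]), 'force': array([0.85317396, 0.419754  , 0.39011981]), 'ft_torque': array([ 0.03565046, -0.03426691,  0.0083168 ]), 'width': 0.9993702966062128}
scene [1.113 0.389 1.13 ]
scene crate [([0.5948, 0.0028, 0.0012], 0.62)]
scene lid_hinge [([0.673, -0.019, 0.1441], 0.74), ([0.5593, 0.0149, 0.155], 0.3)]
scene lid_pull [([0.5618, 0.0111, 0.1543], 0.76), ([0.5789, -0.0985, 0.1287], 0.64)]
scene catch_a_grip [([0.579, -0.0949, 0.1285], 0.87)]
scene catch_b_grip []
scene gate_hinge [([0.653, 0.1644, 0.1307], 0.57)]
scene gate []
scene bowl [([0.7, -0.0807, 0.
[... 611 characters left out ...]
6)]
side lid_pull [([0.5638, 0.0096, 0.1542], 0.72)]
side catch_a_grip [([0.5755, -0.0907, 0.1289], 0.88)]
side catch_b_grip [([0.6114, 0.0168, 0.1287], 0.95)]
side gate_hinge [([0.6537, 0.1646, 0.1348], 0.87), ([0.6717, -0.0196, 0.1481], 0.51)]
side gate [([0.6517, 0.1677, -0.0007], 0.66)]
side bowl [([0.6515, 0.1634, 0.1326], 0.71)]
side wax_tin [([0.7736, -0.0266, 0.151], 0.6)]
side glue [([0.5894, 0.4204, 0.0018], 0.61)]
side spindle [([0.4425, 0.4358, -0.0008], 0.59)]
side mallet []
side sander [([0.6622, -0.4343, -0.0001], 0.82), ([0.5933, 0.4203, -0.0011], 0.58)]
side pot [([0.5221, -0.449, -0.0025], 0.71), ([0.5975, 0.002, -0.002], 0.37)]
side gouge [([0.5199, 0.5975, 0.0016], 0.59)]
```

View pictures.

View pics/scene0.png

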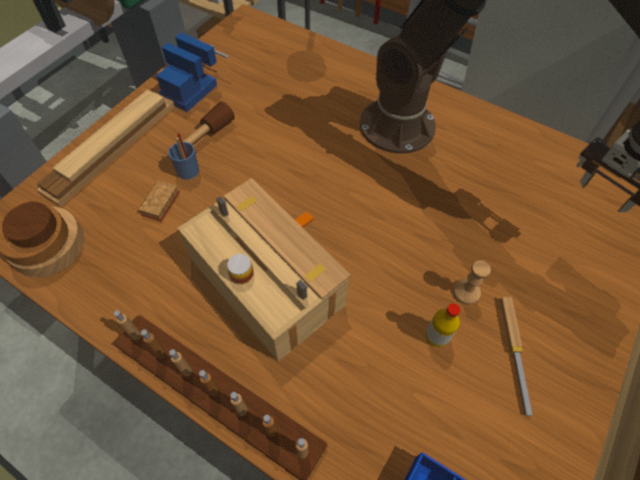

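View pics/side0.png

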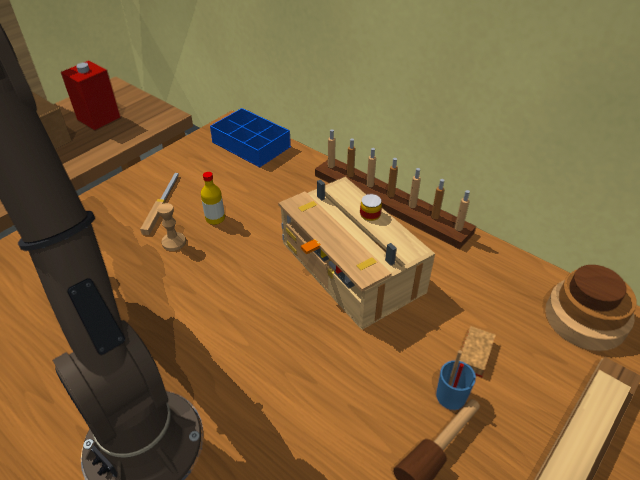

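```bash
cat > h.py <<'E'
import numpy as np, sys
from scipy.spatial.transform import Rotation as R
from scipy.optimize import least_squares
np.set_printoptions(precision=4,suppress=True)
# crate-frame points measured (mean of both cameras)
P={'o':([0,0,0],[.596,.003]),'lh':([.08,0,.15],[.673,-.0185]),'pull':([-.034,0,.145],[.563,.0103]),
   'gh':(None,[.6533,.1645])}
def fit():
    f=lambda v:np.ravel([v[:2]+np.array([[np.cos(v[2]),-np.sin(v[2])],[np.sin(v[2]),np.cos(v[2])]])@np.array(c)-m
      for c,m in [((0,0),(.596,.003)),((.08,0),(.673,-.0185)),((-.034,0),(.563,.0103)),((.012,.165),(.6533,.1645)),
                  ((.012,.014),(.6114,.0168)),((.012,-.0965),(.577,-.092))]])
    r=least_squares(f,[.6,0,-.28]);return r.x,r.fun
def down(yaw):  # jaw (tool z) along direction yaw in the world, tool x down
    z=np.array([np.cos(yaw),np.sin(yaw),0]);x=np.array([0,0,-1.]);return R.from_matrix(np.c_[x,np.cross(z,x),z])
def delta(pos,rot,gp,Rt):  # from TCP pose to grasp point gp, rot Rt -> tool-frame shift mm, turn deg
    tcp=np.array(gp)-Rt.apply([.159,0,0])
    return rot.inv().apply(tcp-pos)*1e3, (rot.inv()*Rt).as_rotvec(degrees=True)
E
python3 - <<'E'
from h import *
from cell import arm
v,f=fit();print(v,np.degrees(v[2]),f.reshape(-1,2)*1e3)
s=arm.observe();r=R.from_rotvec(s['ee_rot']);print(r.as_matrix())
for k in (np.pi/2,-np.pi/2):
    print(delta(s['position'],r,[v[0]-.034*np.cos(v[2]),v[1]-.034*np.sin(v[2]),.25],down(v[2]+k)))
E
```

```text
[ 0.5953  0.0046 -0.2818] -16.144202188969462 [[-0.6677  1.609 ]
 [-0.8225  0.8645]
 [-0.3269  3.7629]
 [-0.5617 -4.7345]
 [-0.6481 -2.0798]
 [ 3.0267  0.5778]]
[[-0.     -0.9656  0.2599]
 [ 0.      0.2599  0.9656]
 [-1.      0.      0.    ]]
(array([  -4.2723, -539.7232, -465.1676]), array([ 1.0794,  0.0001, -0.0002]))
(array([  -4.2723, -539.7232, -465.1676]), array([-178.9206,    0.0004,    0.0002]))
```

arm_command --pt "91.8 0 -38 -33 0 0 0" --pt "91.8 0 -38 -33 0 0 0" --pt "91.8 0 -38 -33 0 0 0" --pt "91.8 0 -38 -33 0 0 0" --pt "91.8 0 -38 -33 0 0 0"

```text
clock: 2.22
position: [0.3038, 0.3934, 0.4049]
ee_rot: [-1.013, 1.322, 1.013]
force: [0.6, -0.4, 0.1]
width: 1.001
```

arm_command --pt "91.8 0 -38 -33 0 0 0" --pt "91.8 0 -38 -33 0 0 0" --pt "91.8 0 -38 -33 0 0 0" --pt "91.8 0 -38 -33 0 0 0" --pt "91.8 0 -38 -33 0 0 0"

```text
clock: 2.85
position: [0.4443, 0.1847, 0.405]
ee_rot: [-1.013, 1.321, 1.013]
force: [1.3, -0.1, -0.6]
width: 1.0
```

arm_command --pt "60 0 -38 -33 0 0 0" --pt "60 0 -38 -33 0 0 0" --pt "60 0 -38 -33 0 0 0" --pt "60 0 0 0 1 0 0" --pt "60 0 0 0 0 0 0"

```text
clock: 3.48
position: [0.5277, 0.0614, 0.4046]
ee_rot: [-0.999, 1.329, 1.001]
force: [-0.1, 0.1, 0.5]
width: 0.653
```

```bash
python3 - <<'E'
from h import *
from cell import *
import cv2
s=arm.observe();r=R.from_rotvec(s['ee_rot']);print(s['clock'],s['position'],s['joints'])
d=get_image("wrist");cv2.imwrite("pics/w1.png",d["frame"][:,:,::-1])
print(d["tool_from_camera"])
for t in ["lid_pull","lid_hinge","catch_a_grip","catch_b_grip","gate_hinge"]:
    print(t,[(np.round(q["point"],4).tolist(),round(q["p"],2)) for q in pinpoint("wrist",t)[:2]])
print([(np.round(q["point"],4).tolist(),round(q["p"],2)) for q in search_frame("wrist","lid_pull")[:2]])
v,_=fit()
print(delta(s['position'],r,[v[0]-.034*np.cos(v[2]),v[1]-.034*np.sin(v[2]),.145],down(v[2]+np.pi/2)))
E
```

```text
3.475 [0.5277 0.0614 0.4046] [-0.4856  0.2848  0.3443  1.8226 -0.11    1.0531  1.1907]
[[-0.0005 -0.2767  0.961   0.019 ]
 [-0.0003 -0.961  -0.2767  0.0761]
 [ 1.     -0.0005  0.0004  0.0007]
 [ 0.      0.      0.      1.    ]]
lid_pull [([0.564, 0.0131, 0.1545], 0.7)]
lid_hinge []
catch_a_grip []
catch_b_grip [([0.5626, 0.0118, 0.155], 0.3)]
gate_hinge []
[([0.6104, 0.0269, 0.1623], 0.84)]
(array([100.5303, -46.7769, -35.7902]), array([ 0.0672,  0.017 , -0.0379]))
```

View pics/w1.png

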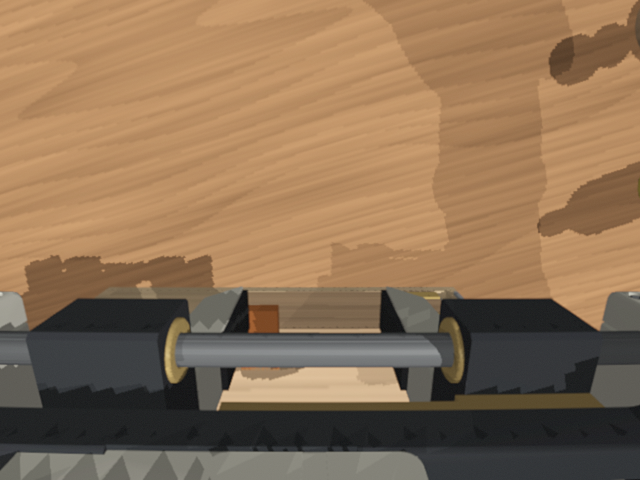

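arm_command --pt "50 0 -24 -18 0 0 0" --pt "50 0 -23 -19 0 0 0" --pt "50 30 0 0 0 0 0" --pt "50 30 0 0 0 0 0" --pt "50 28 0 0 0 0 0"

```text
clock: 4.45
position: [0.5628, 0.0126, 0.3158]
ee_rot: [-1.001, 1.329, 1.001]
force: [-0.2, 0.8, -0.4]
width: 0.539
```

```bash
python3 - <<'E'
from h import *
from cell import *
import cv2
s=arm.observe();r=R.from_rotvec(s['ee_rot']);print(s['clock'],s['position'],s['force'])
gp=s['position']+r.apply([.159,0,0]);print('gp',gp)
d=get_image("wrist");f=d["frame"][:,:,::-1]
a=f[230:,:];cv2.imwrite("pics/w2.png",a)
hsv=cv2.cvtColor(np.ascontiguousarray(f),cv2.COLOR_BGR2HSV)
m=(hsv[...,0]<14)&(hsv[...,1]>190)&(hsv[...,2]>90)&(d["range_z"]>.1)
v_,u_=np.nonzero(m);print(len(u_))
uv=cv2.undistortPoints(np.c_[u_,v_].astype(float)[:,None],d["K"],np.array(d["distortion"]))[:,0]
z=d["range_z"][v_,u_];T=d["tool_from_camera"]
c=np.c_[uv*z[:,None],z];t=c@T[:3,:3].T+T[:3,3]
print('tool-frame orange pct 2/50/98',np.percentile(t,[2,50,98],axis=0)*1e3)
E
```

```text
4.45 [0.5628 0.0126 0.3158] [-0.1526  0.772  -0.3607]
gp [0.5628 0.0127 0.1568]
0Traceback (most recent call last):
  File "<stdin>", line 11, in <module>
cv2.error: OpenCV(4.12.0) /io/opencv/modules/calib3d/src/undistort.dispatch.cpp:347: error: (-215:Assertion failed) CV_IS_MAT(_src) && CV_IS_MAT(_dst) && (_src->rows == 1 || _src->cols == 1) && (_dst->rows == 1 || _dst->cols == 1) && _src->cols + _src->rows - 1 == _dst->rows + _dst->cols - 1 && (CV_MAT_TYPE(_src->type) == CV_32FC2 || CV_MAT_TYPE(_src->type) == CV_64FC2) && (CV_MAT_TYPE(_dst->type) == CV_32FC2 || CV_MAT_TYPE(_dst->type) == CV_64FC2) in function 'cvUndistortPointsInternal'
```

View pics/w2.png

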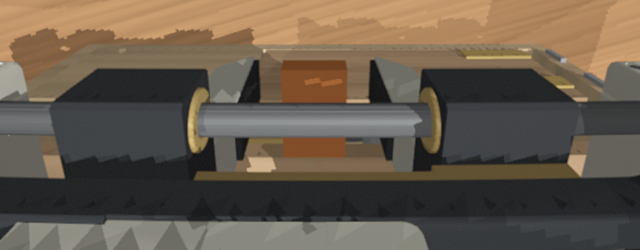

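arm_command --pt "15 0 0 0 0 0 0" --pt "15 0 0 0 0 0 0" --pt "15 0 0 0 0 0 0" --pt "15 0 0 0 0 0 0" --newtons 12

```text
clock: 5.0
position: [0.5633, 0.0123, 0.3179]
ee_rot: [-1.001, 1.327, 0.999]
force: [-1.6, 0.0, 7.2]
width: 0.283
```

```bash
python3 - <<'E'
from h import *
# arc rows: tool x = down, tool y = crate x? check
v,_=fit();Rt=down(v[2]+np.pi/2);print('tool y in crate axes',R.from_euler('z',-v[2]).apply(Rt.as_matrix()[:,1]))
th=np.linspace(0,1.73,16);a0=np.arctan2(.005,.114)
p=.114*np.c_[-np.cos(th+a0),np.sin(th+a0)];print(np.round(np.diff(p,axis=0)*1e3,0))
E
```

```text
tool y in crate axes [-1. -0.  0.]
[[ 1. 13.]
 [ 3. 13.]
 [ 4. 12.]
 [ 6. 12.]
 [ 7. 11.]
 [ 8. 10.]
 [ 9.  9.]
 [10.  8.]
 [11.  7.]
 [12.  5.]
 [12.  4.]
 [13.  3.]
 [13.  1.]
 [13. -0.]
 [13. -2.]]
```

arm_command --pt "15 -13 -1 0 0 0 0" --pt "15 -13 -3 0 0 0 0" --pt "15 -12 -4 0 0 0 0" --pt "15 -12 -6 0 0 0 0" --pt "15 -11 -7 0 0 0 0"

```text
clock: 5.62
position: [0.583, 0.0067, 0.3784]
ee_rot: [-1.0, 1.329, 1.002]
force: [-0.8, 1.7, -2.4]
width: 0.286
```

arm_command --pt "15 -10 -8 0 0 0 0" --pt "15 -9 -9 0 0 0 0" --pt "15 -8 -10 0 0 0 0" --pt "15 -7 -11 0 0 0 0" --pt "15 -5 -12 0 0 0 0"

```text
clock: 6.25
position: [0.632, -0.0074, 0.4174]
ee_rot: [-1.0, 1.328, 1.0]
force: [-1.8, 4.3, 2.2]
width: 0.283
```

arm_command --pt "15 -4 -12 0 0 0 0" --pt "15 -3 -13 0 0 0 0" --pt "15 -1 -13 0 0 0 0" --pt "15 0 -13 0 0 0 0" --pt "15 2 -13 0 0 0 0"

```text
clock: 6.88
position: [0.6938, -0.0251, 0.4231]
ee_rot: [-1.001, 1.327, 1.0]
force: [0.5, 4.1, 4.4]
width: 0.282
```

arm_command --pt "15 0 0 0 0 0 0" --pt "44 0 0 0 0 0 0" --pt "44 0 0 0 0 0 0" --pt "44 0 0 0 0 0 0"

```text
clock: 7.38
position: [0.6924, -0.0256, 0.4224]
ee_rot: [-1.0, 1.33, 1.0]
force: [0.3, -0.4, 0.2]
width: 0.476
```

```bash
python3 - <<'E'
from h import *
from cell import *
import cv2
d=get_image("side");cv2.imwrite("pics/s2.png",cv2.resize(d["frame"][130:350,220:480,::-1],None,fx=2.5,fy=2.5))
for c in ["side","scene"]:
  if c=="scene": get_image(c)
  for t in ["lid_pull","catch_a_grip","catch_b_grip","gate_hinge"]:
    print(c,t,[(np.round(q["point"],4).tolist(),round(q["p"],2)) for q in pinpoint(c,t)[:2]])
E
```

```text
side lid_pull [([0.6974, -0.0267, 0.2585], 0.9), ([0.6105, 0.0171, 0.1328], 0.65)]
side catch_a_grip [([0.5745, -0.0937, 0.1316], 0.66)]
side catch_b_grip [([0.6111, 0.0177, 0.1261], 0.65)]
side gate_hinge [([0.6534, 0.1677, 0.1344], 0.58)]
scene lid_pull [([0.6948, -0.0252, 0.2585], 0.81), ([0.3705, -0.4918, -0.0012], 0.4)]
scene catch_a_grip [([0.5791, -0.096, 0.1306], 0.66)]
scene catch_b_grip [([0.6105, 0.0197, 0.1282], 0.7), ([0.6745, -0.0185, 0.1445], 0.7)]
scene gate_hinge [([0.612, 0.0193, 0.1299], 0.7), ([0.6538, 0.1637, 0.1341], 0.65)]
```

View pics/s2.png

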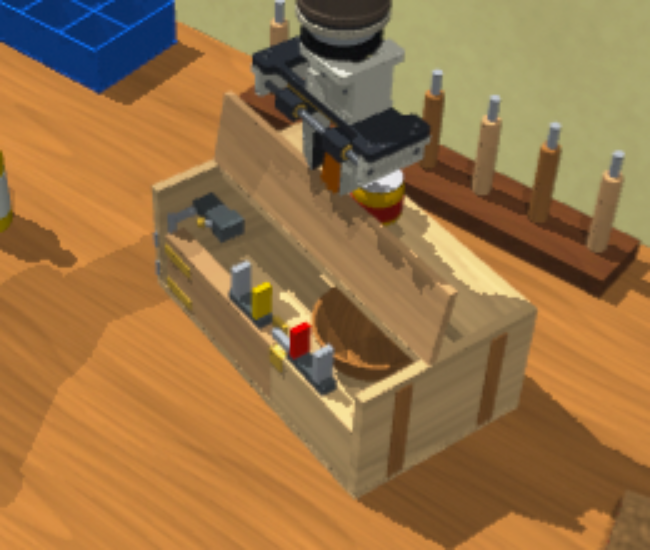

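arm_command --pt "44 -30 0 0 0 0 0" --pt "44 -30 0 0 0 0 0" --pt "64 0 46 -49 0 0 0" --pt "64 0 46 -49 0 0 0" --pt "64 40 0 0 0 0 0"

```text
clock: 8.5
position: [0.5826, -0.0933, 0.4464]
ee_rot: [-0.999, 1.326, 0.991]
force: [2.1, 0.6, -0.0]
width: 0.69
```

arm_command --pt "64 40 0 0 0 0 0" --pt "64 41 0 0 0 0 0" --pt "64 0 0 0 0 0 0"

```text
clock: 8.88
position: [0.5841, -0.0886, 0.3594]
ee_rot: [-0.998, 1.333, 1.004]
force: [-0.5, -0.3, 1.9]
width: 0.7
```

```bash
python3 - <<'E'
from h import *
from cell import *
import cv2
s=arm.observe();r=R.from_rotvec(s['ee_rot']);print(s['clock'],s['position'],s['joints'])
print('gp',s['position']+r.apply([.159,0,0]))
d=get_image("wrist");cv2.imwrite("pics/w3.png",d["frame"][:,:,::-1])
for t in ["catch_a_grip","catch_b_grip"]:
    print(t,[(np.round(q["point"],4).tolist(),round(q["p"],2)) for q in pinpoint("wrist",t)[:2]])
E
```

```text
8.875 [ 0.5841 -0.0886  0.3594] [-0.2065  0.4328  0.3752  1.7377 -0.1819  1.0111  1.5256]
gp [ 0.5832 -0.0885  0.2004]
catch_a_grip [([0.5786, -0.0949, 0.1342], 0.71)]
catch_b_grip [([0.6102, 0.0135, 0.13], 0.58)]
```

View pics/w3.png

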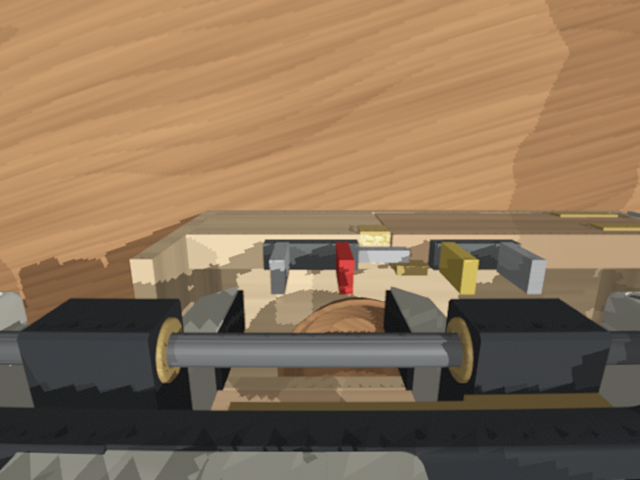

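```bash
cat >> h.py <<'E'
def tabs(cell,cv2,boxes):
    s=cell.arm.observe();r=R.from_rotvec(s['ee_rot']);d=cell.get_image("wrist");T=d["tool_from_camera"]
    u,v=np.meshgrid(np.arange(640.),np.arange(480.));z=d["range_z"]
    uv=cv2.undistortPoints(np.c_[u.ravel(),v.ravel()][:,None],d["K"],np.array(d["distortion"]))[:,0]
    t=(np.c_[uv,np.ones(len(uv))]*z.reshape(-1,1))@T[:3,:3].T+T[:3,3]
    w=s['position']+r.apply(t);c=crate(w)
    for n,(a,b,x0,x1) in boxes.items():
        m=np.zeros((480,640),bool);m[a:b,x0:x1]=1;m=m.ravel()&(w[:,2]>.118)&(w[:,2]<.16)
        print(n,m.sum(),'crate',np.percentile(c[m],[3,50,97],axis=0).ravel(),'tool yz',np.percentile(t[m],[3,97],axis=0)[:,1:].ravel())
    print('gp crate',crate(s['position']+r.apply([.159,0,0])))
def crate(w):
    v,_=fit();return R.from_euler('z',-v[2]).apply(np.atleast_2d(w)-[v[0],v[1],0])
E
python3 - <<'E'
from h import *
import cell,cv2
tabs(cell,cv2,{'red':(235,300,330,360),'steelA':(235,300,262,295),'yel':(235,300,438,480),'steelB':(235,300,497,548)})
E
```

```text
red 768 crate [ 0.0004 -0.0782  0.1205  0.0074 -0.0749  0.1455  0.0199 -0.0705  0.1469] tool yz [-0.0025  0.0144  0.017   0.0221]
steelA 785 crate [ 0.0005 -0.116   0.1202  0.0076 -0.1115  0.1455  0.02   -0.1082  0.1471] tool yz [-0.0025 -0.0234  0.017  -0.0156]
yel 1242 crate [ 0.0005 -0.0108  0.1199  0.0088 -0.0098  0.1419  0.02   -0.0028  0.147 ] tool yz [-0.0026  0.0818  0.0169  0.0898]
steelB 1479 crate [0.0003 0.0269 0.1195 0.009  0.028  0.1397 0.0201 0.035  0.147 ] tool yz [-0.0027  0.1195  0.017   0.1276]
gp crate [[ 0.0173 -0.0926  0.2045]]
```

arm_command --pt "68 0 7 -3 0 0 0" --pt "68 25 0 0 0 0 0" --pt "68 24 0 0 0 0 0" --pt "68 20 0 0 0 0 0" --pt "68 0 0 0 0 0 0"

```text
clock: 9.7
position: [0.577, -0.0898, 0.2923]
ee_rot: [-0.999, 1.33, 1.001]
force: [0.1, 0.2, 0.3]
width: 0.74
```

```bash
python3 - <<'E'
from h import *
import cell,cv2
s=cell.arm.observe();r=R.from_rotvec(s['ee_rot']);print(s['position'],s['force'],s['position']+r.apply([.159,0,0]),r.as_matrix()[:,0])
d=cell.get_image("wrist");cv2.imwrite("pics/w4.png",d["frame"][200:,:,::-1])
E
```

```text
[ 0.577  -0.0898  0.2923] [0.1392 0.2185 0.3134] [ 0.5767 -0.0898  0.1333] [-0.0017  0.0002 -1.    ]
```

View pics/w4.png

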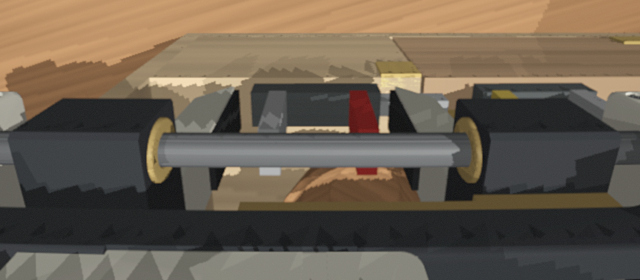

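arm_command --pt "60 0 1 -3 0 0 0" --pt "30 0 0 0 0 0 0" --pt "30 0 0 0 0 0 0" --pt "30 0 0 0 0 0 0" --pt "30 0 0 0 0 0 0" --newtons 30

```text
clock: 10.38
position: [0.5757, -0.0941, 0.2935]
ee_rot: [-1.001, 1.33, 0.998]
force: [-2.0, -5.0, 6.2]
width: 0.364
```

arm_command --pt "30 0 0 0 0 0 0" --pt "30 0 0 0 0 0 0" --pt "30 0 0 0 0 0 0"

```text
clock: 10.75
position: [0.5757, -0.0941, 0.2935]
ee_rot: [-1.001, 1.33, 0.998]
force: [-2.4, -5.1, 6.0]
width: 0.359
```

arm_command --pt "68 0 0 0 0 0 0" --pt "68 0 0 0 0 0 0" --pt "68 0 0 3 0 0 0" --pt "68 -30 0 0 0 0 0" --pt "68 -30 0 0 0 0 0"

```text
clock: 11.38
position: [0.5766, -0.0891, 0.3531]
ee_rot: [-1.0, 1.33, 1.001]
force: [0.3, 0.9, 0.1]
width: 0.734
```

arm_command --pt "68 0 0 40 0 0 0" --pt "68 0 0 40 0 0 0" --pt "68 0 0 31 0 0 0" --pt "68 0 0 0 0 0 0"

```text
clock: 11.88
position: [0.6078, 0.0209, 0.3523]
ee_rot: [-1.003, 1.326, 1.005]
force: [-1.0, -0.5, 1.1]
width: 0.743
```

```bash
python3 - <<'E'
from h import *
import cell,cv2
s=cell.arm.observe();r=R.from_rotvec(s['ee_rot']);print(s['joints'],s['position']+r.apply([.159,0,0]))
d=cell.get_image("wrist");cv2.imwrite("pics/w5.png",d["frame"][200:,:,::-1])
tabs(cell,cv2,{'yel':(200,300,230,320),'steelB':(200,300,320,400)})
E
```

```text
[-0.3671  0.4642  0.3532  1.7033 -0.186   1.0073  1.3473] [0.6077 0.0211 0.1933]
yel 748 crate [ 0.0003 -0.01    0.1201  0.0046 -0.0053  0.145   0.0161 -0.0023  0.1469] tool yz [-0.0084 -0.0268  0.0074 -0.019 ]
steelB 674 crate [0.0001 0.0277 0.1199 0.004  0.0312 0.1454 0.0145 0.0354 0.147 ] tool yz [-0.0069  0.0109  0.0074  0.0187]
gp crate [[0.0076 0.0168 0.1934]]
```

View pics/w5.png

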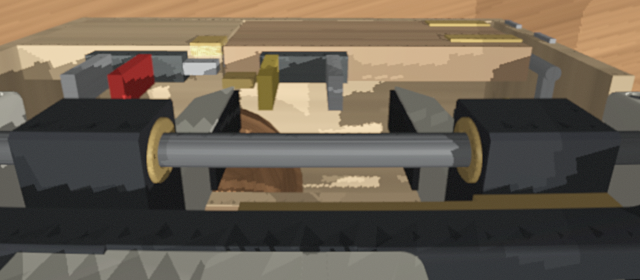

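```bash
python3 - <<'E'
from h import *
import cell,cv2
tabs(cell,cv2,{'red':(250,300,105,156)})
E
```

```text
red 1535 crate [ 0.0005 -0.1086  0.1191  0.008  -0.0833  0.1341  0.0196 -0.0819  0.1467] tool yz [-0.0114 -0.1238  0.0076 -0.0971]
gp crate [[0.0079 0.0152 0.1935]]
```

arm_command --pt "68 0 -2 0 0 0 0" --pt "68 25 0 0 0 0 0" --pt "68 25 0 0 0 0 0" --pt "68 12 0 0 0 0 0" --pt "60 0 0 2 0 0 0"

```text
clock: 12.65
position: [0.6097, 0.0178, 0.2903]
ee_rot: [-0.999, 1.331, 1.0]
force: [-0.3, 0.1, -0.1]
width: 0.682
```

arm_command --pt "28 0 0 0 0 0 0" --pt "28 0 0 0 0 0 0" --pt "28 0 0 0 0 0 0" --pt "28 0 0 0 0 0 0" --pt "28 0 0 0 0 0 0" --newtons 40

```text
clock: 13.28
position: [0.6102, 0.0188, 0.2914]
ee_rot: [-1.001, 1.327, 1.0]
force: [0.8, 1.0, 2.8]
width: 0.367
```

```bash
python3 - <<'E'
from h import *
import cell
s=cell.arm.observe();r=R.from_rotvec(s['ee_rot']);p=s['position']+r.apply([.159,0,0])
print(s['joints'],s['force'],s['width'],p,crate(p))
# rows: tool at radius rho from hinge along tool z (+), rotate about hinge by +d about tool x
d=np.radians(8);rho=151
print('hinge in tool = +z*rho; shift per 8deg', R.from_rotvec([0,0,0]).apply([0,0,0]), np.array([0,0,rho])-R.from_rotvec([d,0,0]).apply([0,0,rho]))
E
```

```text
[-0.3465  0.534   0.3325  1.7591 -0.2171  0.883   1.3722] [0.7748 0.9986 2.7513] 0.36689174645363926 [0.6104 0.0188 0.1324] [[0.0105 0.0179 0.1324]]
hinge in tool = +z*rho; shift per 8deg [0. 0. 0.] [ 0.     21.0151  1.4695]
```

arm_command --pt "28 0 13.2 0.6 5 0 0" --pt "28 0 13.2 0.6 5 0 0" --pt "28 0 13.2 0.6 5 0 0" --pt "28 0 13.2 0.6 5 0 0" --pt "28 0 13.2 0.6 5 0 0"

```text
clock: 13.9
position: [0.5527, 0.0506, 0.2913]
ee_rot: [-0.665, 1.464, 0.665]
force: [4.6, 3.3, -1.5]
width: 0.367
```

```bash
cat > st.py <<'E'
from h import *
import cell
s=cell.arm.observe();r=R.from_rotvec(s['ee_rot']);p=s['position']+r.apply([.159,0,0])
c=crate(p)[0];h=crate([[.6535,.165,.13]])[0];z=r.as_matrix()[:,2]
print(s['clock'],s['joints'],s['force'],s['width'],'gp',c,'hinge',h)
q=c-h;print('radius',np.hypot(*q[:2]),'swing',np.degrees(np.arctan2(-q[0],-q[1])),'tool yaw swing',np.degrees(fit()[0][2]+np.pi/2-np.arctan2(z[1],z[0])))
E
python3 st.py
```

```text
13.9 [-0.5172  0.468   0.4553  1.9064 -0.2739  0.8257  0.9344] [ 4.5666  3.283  -1.4805] 0.36667781640053626 gp [-0.0535  0.0325  0.1323] hinge [0.0113 0.1702 0.13  ]
radius 0.1521679468064589 swing 25.18086074040761 tool yaw swing 25.04975640611268
```

Gate follows well. Continue past the detent.

arm_command --pt "28 0 13.2 0.6 5 0 0" --pt "28 0 13.2 0.6 5 0 0" --pt "28 0 13.2 0.6 5 0 0" --pt "28 0 13.2 0.6 5 0 0" --pt "28 0 13.2 0.6 5 0 0"

```text
clock: 14.52
position: [0.5142, 0.1035, 0.2913]
ee_rot: [-0.326, 1.543, 0.326]
force: [7.3, 2.1, -1.8]
width: 0.365
```

arm_command --pt "28 0 13.2 0.6 5 0 0" --pt "28 0 13.2 0.6 5 0 0" --pt "28 0 13.2 0.6 5 0 0" --pt "28 0 13.2 0.6 5 0 0" --pt "28 0 13.2 0.6 5 0 0"

```text
clock: 15.15
position: [0.5018, 0.1674, 0.2913]
ee_rot: [0.017, 1.567, -0.017]
force: [10.0, -2.1, -7.1]
width: 0.365
```

```bash
python3 st.py
```

```text
15.15 [-0.9309  0.4749  0.7006  1.9822 -0.4118  0.8246 -0.0217] [10.0072 -2.0628 -7.0787] 0.3645050105145927 gp [-0.1345  0.1306  0.1323] hinge [0.0113 0.1702 0.13  ]
radius 0.15110652851620224 swing 74.78353825896794 tool yaw swing 75.07667243446933
```

arm_command --pt "28 0 10.5 0.4 4 0 0" --pt "28 0 7.9 0.2 3 0 0" --pt "28 0 0 0 0 0 0" --pt "28 0 0 0 0 0 0"

```text
clock: 15.65
position: [0.5033, 0.1852, 0.2913]
ee_rot: [0.111, 1.564, -0.11]
force: [7.6, -1.3, -3.6]
width: 0.365
```

```bash
python3 st.py; python3 - <<'E'
from cell import *
import cv2,numpy as np
for c in ["side","scene"]:
    d=get_image(c);cv2.imwrite(f"pics/{c}9.png",d["frame"][:,:,::-1])
    for t in ["lid_pull","catch_a_grip","catch_b_grip","gate","bowl","wax_tin","glue","spindle"]:
        print(c,t,[(np.round(q["point"],4).tolist(),round(q["p"],2)) for q in pinpoint(c,t)[:1]])
a=cv2.imread("pics/side9.png")[130:350,220:480]
cv2.imwrite("pics/fin.png",cv2.resize(a,None,fx=2.5,fy=2.5))
E
```

```text
15.65 [-0.9768  0.495   0.7324  1.966  -0.439   0.8399 -0.1455] [ 7.61   -1.293  -3.5621] 0.3652775137939369 gp [-0.138   0.1481  0.1323] hinge [0.0113 0.1702 0.13  ]
radius 0.1509438066062933 swing 81.55173764697813 tool yaw swing 81.91569648088947
side lid_pull [([0.6971, -0.0274, 0.2617], 0.95)]
side catch_a_grip [([0.5768, -0.0961, 0.1298], 0.63)]
side catch_b_grip [([0.503, 0.1853, 0.1311], 0.73)]
side gate [([0.6512, 0.1655, 0.0014], 0.79)]
side bowl [([0.6994, -0.0881, 0.0148], 0.9)]
side wax_tin [([0.7709, -0.0288, 0.1495], 0.94)]
side glue [([0.5936, 0.4181, 0.002], 0.82)]
side spindle [([0.4396, 0.4378, 0.0007], 0.85)]
scene lid_pull [([0.6948, -0.0247, 0.2602], 0.97)]
scene catch_a_grip [([0.5784, -0.0988, 0.129], 0.82)]
scene catch_b_grip [([0.5035, 0.1811, 0.1284], 0.67)]
scene gate [([0.6506, 0.158, 0.0005], 0.56)]
scene bowl [([0.6977, -0.0837, 0.0134], 0.58)]
scene wax_tin [([0.7671, -0.0272, 0.1472], 0.64)]
scene glue [([0.5921, 0.4204, -0.0019], 0.92)]
scene spindle [([0.4431, 0.4342, 0.0018], 0.78)]
```

View pics/fin.png

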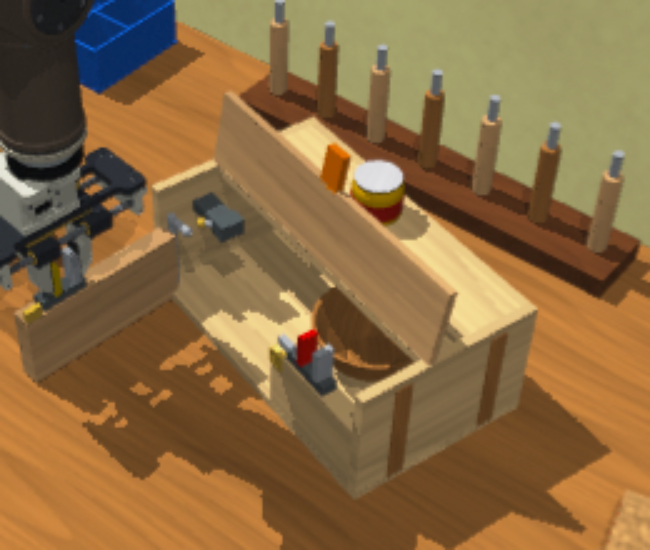

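View pics/scene9.png

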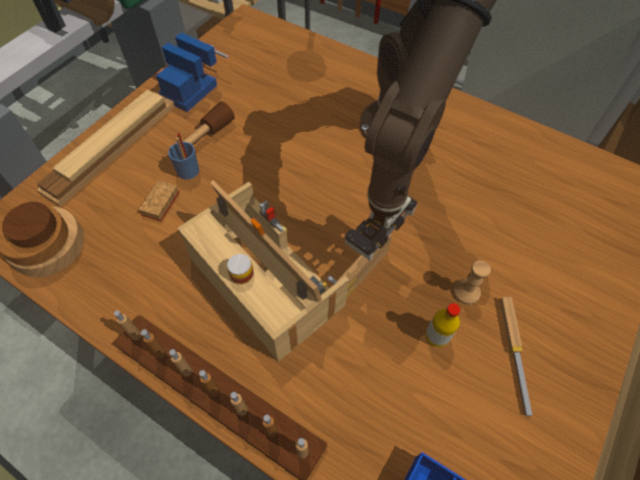

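The side picture shows the gate open wide at (100,300), held by the gripper. The lid is back, with the orange pull at (335,167), and the red catch is drawn to its steel tab at (310,350). The scene picture shows everything else where it stood, so I am handing in.

```bash
python3 -c "
from cell import arm
s=arm.observe();print(s['dq'].round(3),s['width']);print(arm.sign_off())"
```

```text
[-0.     0.001 -0.     0.001 -0.001  0.001  0.001] 0.3668442575696773
the job is handed in; nothing more can be done
None
```

The job is done and handed in, at about 17 s of robot time. I lifted the lid onto its stop, squeezed the red catch, then squeezed the yellow catch and swung the gate out past its detent. The gripper is still holding the gate.

What the last checks showed:
- **Gate:** it stands at about 1.43 rad of its 1.5. The arm is at rest, still gripping both tabs at about 34 mm with 40 N set.
- **Red catch:** it was measured about 11.7 mm drawn back of 12 right after squeezing. I did not measure it again after the swing, but it still looks drawn back in the last side picture.
- **Lid:** it is resting back. Both cameras put the pull at the position expected on the stop.
- **Bowl, wax tin, glue and spindle:** measured again, all within about 8 mm of where they started, which is about the networks' scatter. The network had mistaken something else for the bowl in the first side picture, so its start comes from one camera only.
- **Mallet, sander, pot and gouge:** I checked these only by eye in the last scene picture, and they look unmoved.

No check failed.

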